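Cork a bottle with a spring corker

TASK

Cork the bottle in the spring corker: draw the knob on top straight up until you feel the sear catch inside, without hauling hard on the stop behind it, and let go of the knob so that the sear alone holds it. Then press the trigger lever down to fire the plunger, untouched, so that its blow drives the cork home, flush with the bottle's mouth. Do not knock over or push about the jar and the salt shaker beside it.

Things in the scene. Friction and masses are not known exactly. Their poses are not given: they have to be found in the camera images.
- corker: Bench corker fixed to the table: wooden base 150 x 130 x 16 mm, two columns, aluminium head 72 x 122 mm from 130 to 208 mm above the table (bushing to 214). Origin: centre of the base's underside; z up; the vertical plunger axis passes through it. A small bottle is clamped on that axis, mouth 100 mm above the table, its cork 7 mm proud. The trigger lever sticks out of the front, its -x side.
- knob (a point): Centre of the plunger's grip knob above the head: an upright black cylinder 32 mm in diameter, 45 mm high, on a thin rod; at the start centred 254.5 mm above the table. Moves only straight up and down. With its plunger it weighs 0.25 kg; a spring pulls it down too (about 4 N at the start, 0.18 N more per mm of draw).
- plunger (a joint): Height of the plunger above its start, m: 0 = foot on the proud cork, positive = drawn up, -0.007 = foot on the bottle's mouth. At a draw of 22 to 54 mm, different each time and unseen, the sear drops under its collar and holds it; for 20 mm before that the sear rubs, adding up to 3.5 N. Eased down 10 mm (with the grip's give) a caught plunger is off the hand; one not caught still pulls over 6 N.
- cork (a joint): How far the cork has been driven down, m: 0 at the start (7 mm proud), 0.007 = flush with the mouth. It sits tight: about 24 N to move.
- pad (a point): Centre of the top face of the trigger's black press pad, 34 x 26 mm: 122 mm from the plunger axis along the corker's -x, 154.5 mm above the table at rest. Pressed down, the lever turns about a pivot 15 mm in front of the plunger axis and trips the sear after 20 to 25 mm, at 2 to 5 N; a light spring returns it; it ends on a hard stop about 33 mm down.
- trigger (a joint): Angle of the trigger lever, rad: 0 at rest, positive = pad pressed down, 0.32 at its end stop. It does not move when the sear inside rubs or catches.
- stop: The fixed stop hidden in the head (origin: its lower face, on the plunger axis, 199.5 mm above the table); only felt through the knob. A rubber washer on the collar meets it about 1.5 mm above the catch, and the pull then rises by 4 N per mm. Pressing it with more than 10 N damages it.
- jar: Loose empty glass jar, 63 mm wide, 97 mm high, standing about 130 mm to the left (+y side) of the corker's axis. Origin: centre of its underside.
- shaker: Loose salt shaker, 44 mm wide, 90 mm high, standing about 130 mm to the right (-y side) of the corker's axis. Origin: centre of its underside.
Mind the look-alikes: they are no part of the job. Leave any green look-alike of the shaker alone. What is shaped like the jar but purple is not meant.

How it is judged:
On the way, in this order (a step that is already met when the one before it is completed fails the run):
1. the plunger is held up by its sear alone, not touched by the robot, with the cork not yet driven (value of joint plunger above 0.018 m and contact force between each of the arm, the fingers and plunger below 0.2 N and value of joint cork below 0.002 m), for 0.3 s.
2. the trigger has been pressed and the plunger has come down (value of joint plunger below 0.002 m and value of joint trigger above 0.08 rad).
At the end, for the whole second after the job is handed in: The cork is driven to within 2 mm of flush, the plunger is down on it, the trigger is back at rest, and the jar and the salt shaker stand upright within 20 mm of where they were (value of joint cork above 0.005 m and value of joint plunger below -0.004 m and value of joint trigger below 0.03 rad and distance of each of jar, shaker from where it was at the start of the episode below 0.02 m and angle between each of jar, shaker's own z axis and vertical below 0.2 rad); the robot touches nothing.
It fails at once if the plunger is hauled against its stop with more than 10 N (contact force between plunger and stop above 10 N).
It fails at once if the cork is pressed in by the robot's hand on the plunger instead of by the sprung blow (velocity of joint cork above 0.01 m/s and contact force between any of the fingers, the arm and plunger above 1 N).
It also fails if it takes over 69 s, if anything falls off the work surface, if the arm or the gripper's body presses on something with over 40 N, if the wrist force passes 120 N, or if a joint passes its speed limit or range.

ROBOT

A 6-joint arm with a two-finger parallel gripper is mounted at the origin on the work surface; the furniture and walls round the work are solid. World frame = base frame: x ahead of the robot, y to its left, z up, the work surface at z = 0. Lengths are in m, angles in rad, forces in N, time in s.
With the tool pointing down it reaches from about 0.375 to 0.9 m from the base axis. Payload 3.1 kg.
Tool frame: the origin (TCP) lies between the finger pads; the fingertips stand manip.finger_overhang ahead of it and the grasp point (between the pads) lies 5 mm behind it (manip.finger_overhang is the distance from the TCP to the fingertips, in m); z points along the fingers, y is the line along which they close (so a half turn about z gives the same grasp; the last joint's range is limited). The gripper opens to 85 mm and grips with 20 to 120 N. Pads are 22 mm wide; open, the fingers measure 114 mm over their backs; the gripper's body (76 mm by 85 mm) begins 54 mm behind the grasp point. The pads swing forward as they close: fully open they stand 13 mm farther back than shut.
Start: joints at [0.936, 0.527, 1.433, -0, 1.181, -0.178], TCP at [0.275, 0.561, 0.245] pointing down, gripper open.
Joint ranges: [-3.08, 3.08], [-0.75, 2.2], [0.22, 2.44], [-1.43, 4.57], [0, 2.65], [-2.85, 2.85]. Speed limits (rad/s): [2.79, 2.79, 3.14, 3.14, 3.14, 3.14].

INTERFACE

Orientations are given as a unit quaternion [x, y, z, w].
In Python, from station import manip gives the robot as it stands.
- The arm moves only by the tool drive_tool, never from a script. Its argument "plan" is a list of rows, each a list of 7 numbers: the shift along the tool's x, y, z in m, then the turn, a rotation vector about the tool's x, y, z in degrees, then the opening, from -1 (shut) to 1 (fully open). In form: [[x, y, z, wx, wy, wz, gripper], ...]. A call has 1 to 10 rows; each row shifts and turns the commanded pose from where the row before left it, along the tool's axes as they then stand; what a row does not reach is not made up. A row lasts 1/10 s, in which the tool goes at most 50 mm and 8.59 degrees, less where a joint would pass 70% of its speed; a pose out of reach is approached as far as the arm can. A call is refused whole if a number of a shift passes 0.05 or a number of a turn 8.59, either way. A call with a gripper value outside its range is refused whole. The fingers move at their own pace and stop on an object; "newtons" is the grip in N (left out, the last holds). Time passes only in rows, so rows that do not move let the fingers close. It gives the time, the measured TCP pose, the force, the opening and the grip force at its end, in the units of the state.
- manip.sense(): the state, without advancing time (a new reading comes with each control period).
- manip.snapshot(name): name is "scene" or "side" or "wrist"; returns a dict with "image" (420x560x3 uint8, red, green, blue), "z_map" (420x560 float32, m along the optical axis (not along the pixel's ray), 0 where there is no reading), "fov_y" (degrees; the focal length in pixels is half the picture's height over the tangent of half this angle, whatever the lens; pixels are square), "cx", "cy" (the principal point, pixels), "extrinsics" (4x4, takes a point from camera to world coordinates); the wrist camera has in their place "mount" (4x4, takes a point from camera to tool coordinates, whose origin is the TCP and whose axes are the flange's). Camera axes: x right, y up, looking along -z (the intrinsics and any distortion apply to the point x, -y, -z); pixel columns grow to the right and rows downward; lengths in m; the calibration is good to about 2 mm. A picture is of the moment at which its call begins: read the wrist's pose just before it.
- manip.sign_off(): hands the job in; it is judged then, once.
The state is a dict: "t": time; "q": joint angles; "qd": joint speeds; "tau": joint torques, N m; "tcp_pos": TCP position; "tool_rot": TCP orientation; "force": force on the tool from outside, world axes, zero at the start; "ft_torque": the same for the moment, N m; "finger_gap": opening from 0.0 (shut) to 1.0 (fully open); "gripper_force": force on a finger pad.
Only numpy, scipy, OpenCV 4.12 (cv2) and the standard library are available. Lean on these libraries where they do the work, as an engineer would, in place of code of your own. Each camera call takes 0.05 s, during which the arm holds its last target. There are 200 camera calls.

## Working session

There is one attempt and no reset: what is moved stays moved. The work goes in short steps, Python scripts to look and compute and a tool call to move; the robot and the scene stay as the last step left them, time stands still between calls to the robot, and variables do not carry over. Pictures are saved under pics/ and viewed, at most 10 in all, crops included, and the job is handed in when it is done.

Besides the shell and the picture viewer there is one more tool, called after "Emit:" as name(argument=value, ...), one argument or row to a line, values as JSON. drive_tool: Moves the arm, as the interface text tells. Its arguments: {"type":"object","properties":{"plan":{"type":"array"},"newtons":{"type":"number"}},"required":["plan"]}

```bash
ls; mkdir -p pics; cat > h.py <<'E'
import numpy as np,cv2
from station import manip
from scipy.spatial.transform import Rotation as R
def snap(n):
    s=manip.sense(); d=manip.snapshot(n)
    if 'mount' in d:
        T=np.eye(4);T[:3,:3]=R.from_quat(s['tool_rot']).as_matrix();T[:3,3]=s['tcp_pos'];d['E']=T@np.array(d['mount'])
    else: d['E']=np.array(d['extrinsics'])
    d['f']=210/np.tan(np.radians(d['fov_y'])/2)
    return d
def cloud(d):
    z=d['z_map'];v,u=np.mgrid[:420,:560]
    P=np.stack([(u-d['cx'])/d['f']*z,-(v-d['cy'])/d['f']*z,-z,np.ones_like(z)],-1)
    W=(P@d['E'].T)[...,:3]; W[z==0]=np.nan
    return W
E
python3 - <<'E'
from h import *
ims=[]
for n in ('scene','side'):
    d=snap(n); print(n,{k:v for k,v in d.items() if k not in('image','z_map','E')}); np.savez(n+'.npz',**{k:v for k,v in d.items()})
    cv2.imwrite(f'pics/{n}0.png',d['image'][...,::-1])
print(manip.sense(),manip.finger_overhang)
E
```

```text
pics
scene {'fov_y': 52.14406542866007, 'cx': 281.6918845588226, 'cy': 209.59784350052325, 'extrinsics': array([[ 0.72895004,  0.34620224, -0.59057247,  0.05911232],
       [-0.68438125,  0.34845763, -0.64046826, -0.57448164],
       [-0.01594206,  0.87104609,  0.49094253,  0.59377569],
       [ 0.        ,  0.        ,  0.        ,  1.        ]]), 'f': np.float64(429.1934781216993)}
side {'fov_y': 55.550684383285315, 'cx': 279.27577264817614, 'cy': 217.45580618827694, 'extrinsics': array([[ 0.99995172, -0.00901719, -0.00390586,  0.55752084],
       [ 0.0026669 ,  0.63157449, -0.77531061, -0.67905579],
       [ 0.00945797,  0.77526276,  0.63156805,  0.68911038],
       [ 0.        ,  0.        ,  0.        ,  1.        ]]), 'f': np.float64(398.7162694545619)}
{'t': 0.1, 'q': array([ 9.36487510e-01,  5.28381474e-01,  1.43377553e+00, -1.02386279e-05,
        1.18139749e+00, -1.78501733e-01]), 'qd': array([-0.0001475 , -0.00220918, -0.0047514 ,  0.00090588,  0.00029369,
       -0.00177815]), 'tau': array([ 6.51188966e-04, -4.43302059e+01, -1.78587502e+01, -2.09018062e-04,
        3.85218475e-03,  9.72538658e-06]), 'tcp_pos': array([0.27472272, 0.56069804, 0.24442593]), 'tool_rot': array([ 2.25933766e-01,  9.74142172e-01, -9.02895384e-04, -3.83419769e-04]), 'force': array([-1.1911156 ,  0.99241856,  0.43496886]), 'ft_torque': array([ 0.05809416,  0.00533117, -0.03435116]), 'gripper_force': 0.0, 'finger_gap': 0.9994492676141838} 0.014
```

View pics/scene0.png

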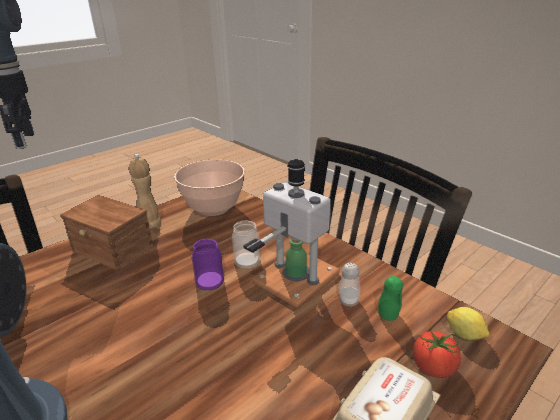

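View pics/side0.png

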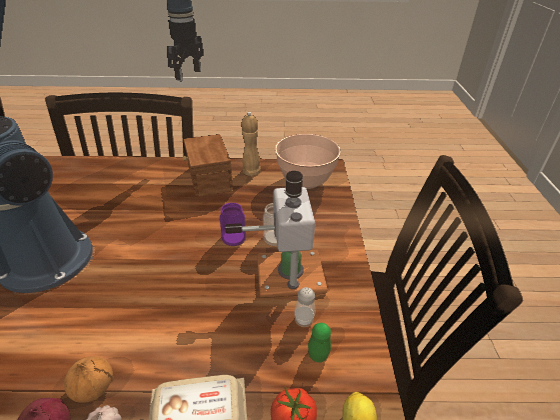

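Scene: knob (296,172), press pad (255,244), clear jar (245,243), white shaker (349,283). Side: knob (294,184), pad (234,229), shaker (305,307). The look-alikes are the purple jar-shape at (208,265) and the green shaker-shape at (391,298). The clear jar and white shaker, next to the corker's two sides, are the ones meant. Nothing needs to be grasped except the single knob.

```bash
python3 - <<'E'
from h import *
crops=[]
for n,kb,pb in (('scene',(284,156,308,188),(240,232,268,256)),('side',(282,168,306,200),(220,220,246,238))):
    d=dict(np.load(n+'.npz')); W=cloud(d); im=d['image']
    def region(b): 
        m=np.zeros((420,560),bool); m[b[1]:b[3],b[0]:b[2]]=1; return m&(im.max(-1)<60)
    def ray(u,v,z):
        r=d['E'][:3,:3]@np.array([(u-d['cx'])/d['f'],-(v-d['cy'])/d['f'],-1]);c=d['E'][:3,3]
        return c+r*(z-c[2])/r[2]
    m=region(kb); k=W[m&(W[...,2]>.2)]; print(n,'knob',len(k),np.nanpercentile(k,[2,50,98],axis=0).round(4))
    top=k[k[:,2]>.274]; print(' top mean',len(top),top.mean(0).round(4),np.ptp(top,axis=0).round(4))
    ys,xs=np.where(m&(W[...,2]>.2)); u,v=(xs.min()+xs.max())/2,(ys.min()+ys.max())/2; print(' centre px',u,v,'ray z.2545',ray(u,v,.2545).round(4))
    m=region(pb)&(W[...,2]>.13)&(W[...,2]<.175); p=W[m]; t=p[abs(p[:,2]-.1545)<.004]; print(' pad',len(p),len(t),np.nanpercentile(p,[2,50,98],axis=0).round(4)); 
    if len(t)>5:
        c,s,a=cv2.minAreaRect(t[:,:2].astype(np.float32)*1000); print('  rect',c,s,a)
    # head top
    m=(abs(W[...,2]-.208)<.003)&(np.hypot(W[...,0]-np.median(k[:,0]),W[...,1]-np.median(k[:,1]))<.09)
    print(' head',m.sum(),cv2.minAreaRect(W[m][:,:2].astype(np.float32)*1000))
    crops.append(cv2.resize(im[150:330,190:370],(400,400),interpolation=cv2.INTER_CUBIC))
cv2.imwrite('pics/crop.png',np.hstack(crops)[...,::-1])
E
```

```text
scene knob 329 [[ 0.5702 -0.0602  0.2336]
 [ 0.5778 -0.0536  0.2589]
 [ 0.595  -0.0363  0.276 ]]
 top mean 67 [ 0.584  -0.046   0.2754] [0.028  0.0246 0.0023]
 centre px 296.0 172.0 ray z.2545 [ 0.5864 -0.0448  0.2545]
 pad 60 47 [[ 0.4478 -0.0694  0.1491]
 [ 0.4594 -0.0663  0.152 ]
 [ 0.4791 -0.0498  0.1539]]
  rect (462.37908935546875, -61.84956359863281) (18.318435668945312, 34.12570571899414) 75.661865234375
 head 704 ((585.7280883789062, -45.361122131347656), (67.87638092041016, 116.8524398803711), 5.0749311447143555)
side knob 267 [[ 0.5729 -0.0601  0.2347]
 [ 0.5858 -0.0559  0.2597]
 [ 0.5996 -0.0344  0.2781]]
 top mean 67 [ 0.5852 -0.0471  0.2766] [0.0246 0.0315 0.0042]
 centre px 293.5 184.0 ray z.2545 [ 0.5873 -0.0432  0.2545]
 pad 106 105 [[ 0.452  -0.0692  0.1508]
 [ 0.4666 -0.0619  0.1547]
 [ 0.4812 -0.0453  0.1566]]
  rect (466.7175598144531, -56.870147705078125) (30.97406005859375, 24.9998779296875) 4.264246463775635
 head 878 ((588.0888061523438, -45.90259552001953), (68.597900390625, 120.30055236816406), 5.345785140991211)
```

View pics/crop.png

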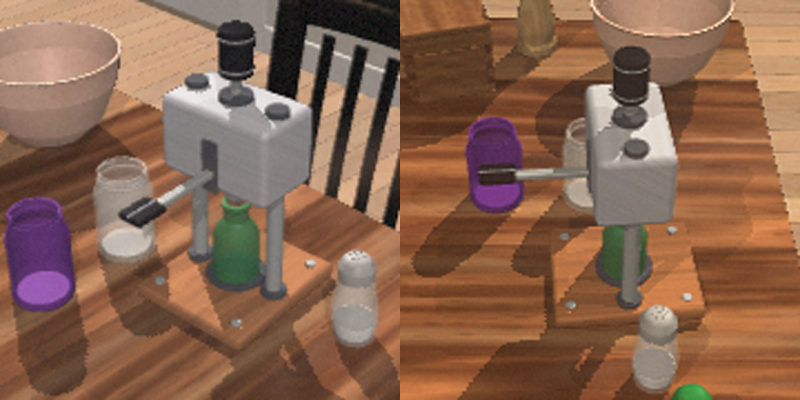

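Both views agree. The axis is about (0.586, -0.0455), the yaw about 5.2° and the pad about (0.4655, -0.0567), which is 121 mm from the axis. The crop confirms the clear jar and white shaker are beside the corker. Next I raise the arm and travel to above the knob.

Emit:
drive_tool(
  plan=[
    [0,0,-0.03,0,0,0,1],
    [0,0,-0.04,0,0,0,1],
    [0,0,-0.04,0,0,0,1],
    [0,0,-0.02,0,0,0,1],
    [-0.03,-0.0225,0,0,0,0,1],
    [-0.03,-0.0225,0,0,0,0,1],
    [-0.03,-0.0225,0,0,0,0,1],
    [-0.03,-0.0225,0,0,0,0,1],
    [-0.03,-0.0225,0,0,0,0,1],
    [-0.03,-0.0225,0,0,0,0,1],
  ],
  newtons=60,
)

```text
t: 1.1
tcp_pos: [0.3774, 0.3592, 0.3749]
tool_rot: [0.226, 0.974, -0.0, -0.0]
force: [0.2, -0.8, -0.0]
finger_gap: 1.0
gripper_force: 0.0
```

Emit:
drive_tool(
  plan=[
    [-0.03,-0.0225,0,0,0,0,1],
    [-0.03,-0.0225,0,0,0,0,1],
    [-0.03,-0.0225,0,0,0,0,1],
    [-0.03,-0.0225,0,0,0,0,1],
    [-0.03,-0.0225,0,0,0,0,1],
    [-0.03,-0.0225,0,0,0,0,1],
    [-0.03,-0.0225,0,0,0,0,1],
    [-0.03,-0.0225,0,0,0,0,1],
    [-0.03,-0.0225,0,0,0,0,1],
    [-0.03,-0.0225,0,0,0,0,1],
  ],
)

```text
t: 2.1
tcp_pos: [0.5478, 0.0252, 0.3748]
tool_rot: [0.226, 0.974, 0.0, -0.001]
force: [0.8, 0.1, -0.3]
finger_gap: 1.0
gripper_force: 0.0
```

Emit:
drive_tool(
  plan=[
    [-0.03,-0.0225,0,0,0,0,1],
    [-0.03,-0.0225,0,0,0,0,1],
    [0,0,0,0,0,0,1],
    [0,0,0,0,0,0,1],
    [0,0,0,0,0,0,1],
    [0,0,0,0,0,0,1],
  ],
)

```text
t: 2.7
tcp_pos: [0.581, -0.0388, 0.3753]
tool_rot: [0.225, 0.974, 0.0, -0.0]
force: [-0.1, -0.5, -0.9]
finger_gap: 1.002
gripper_force: 0.0
```

```bash
python3 - <<'E'
from h import *
s=manip.sense();print(s['t'],s['tcp_pos'],s['tool_rot'],s['force'])
d=snap('wrist');W=cloud(d);print(d['E'].round(3))
cv2.imwrite('pics/w0.png',d['image'][...,::-1])
m=(abs(W[...,2]-.277)<.006)&(np.hypot(W[...,0]-.586,W[...,1]+.0455)<.03)
p=W[m];print(len(p));print(cv2.minEnclosingCircle(p[:,:2].astype(np.float32)*1000) if len(p) else '')
m=(abs(W[...,2]-.1545)<.006)&(np.hypot(W[...,0]-.4655,W[...,1]+.057)<.035)&(d['image'].max(-1)<70)
p=W[m];print(len(p));print(cv2.minAreaRect(p[:,:2].astype(np.float32)*1000) if len(p) else '')
E
```

```text
2.7 [ 0.58101015 -0.03884824  0.37534945] [ 2.25158135e-01  9.74322182e-01  1.33338564e-04 -2.86323412e-04] [-0.10169396 -0.53265487 -0.94702724]
[[ 0.439 -0.864 -0.247  0.519]
 [ 0.899  0.422  0.121 -0.008]
 [-0.001 -0.275  0.962  0.503]
 [ 0.     0.     0.     1.   ]]
1522
((586.5776977539062, -42.214996337890625), 15.98923397064209)
810
((465.3080139160156, -54.16169357299805), (33.74636459350586, 25.149126052856445), 5.185049533843994)
```

View pics/w0.png

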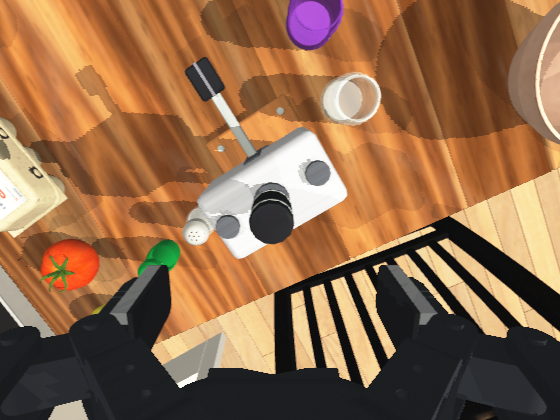

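The wrist view shows the knob at (271,218), the pad at (204,78), the clear jar at (351,98) and the shaker at (197,232). The measured knob radius is 16.0 mm, as given, and I take the axis as (0.5865, -0.0435). Now I descend around the knob and grip it.

Emit:
drive_tool(
  plan=[
    [-0.007,-0.002,0,0,0,0,1],
    [0,0,0.03,0,0,0,1],
    [0,0,0.03,0,0,0,1],
    [0,0,0.03,0,0,0,1],
    [0,0,0.02,0,0,0,1],
    [0,0,0.009,0,0,0,1],
    [0,0,0,0,0,0,1],
    [0,0,0,0,0,0,1],
    [0,0,0,0,0,0,1],
  ],
)

```text
t: 3.65
tcp_pos: [0.5881, -0.0452, 0.2578]
tool_rot: [0.226, 0.974, -0.0, 0.002]
force: [-0.5, -0.1, -0.5]
finger_gap: 0.997
gripper_force: 0.0
```

Emit:
drive_tool(
  plan=[
    [0,0,0,0,0,0,0],
    [0,0,0,0,0,0,-0.2],
    [0,0,0,0,0,0,-0.5],
    [0,0,0,0,0,0,-1],
    [0,0,0,0,0,0,-1],
    [0,0,0,0,0,0,-1],
    [0,0,0,0,0,0,-1],
    [0,0,0,0,0,0,-1],
    [0,0,0,0,0,0,-1],
    [0,0,0,0,0,0,-1],
  ],
)

```text
t: 4.65
tcp_pos: [0.5878, -0.0438, 0.257]
tool_rot: [0.226, 0.974, 0.001, 0.001]
force: [0.4, 5.5, 3.9]
finger_gap: 0.358
gripper_force: 59.2
```

Emit:
drive_tool(
  plan=[
    [0.0005,0.0015,0,0,0,0,-1],
    [0,0,-0.001,0,0,0,-1],
    [0,0,-0.002,0,0,0,-1],
    [0,0,-0.002,0,0,0,-1],
    [0,0,-0.001,0,0,0,-1],
    [0,0,0,0,0,0,-1],
    [0,0,0,0,0,0,-1],
  ],
)

```text
t: 5.35
tcp_pos: [0.5878, -0.0437, 0.2615]
tool_rot: [0.226, 0.974, 0.0, 0.0]
force: [4.6, 0.0, -7.0]
finger_gap: 0.354
gripper_force: 59.8
```

Emit:
drive_tool(
  plan=[
    [0,0,-0.001,0,0,0,-1],
    [0,0,-0.002,0,0,0,-1],
    [0,0,-0.002,0,0,0,-1],
    [0,0,-0.001,0,0,0,-1],
    [0,0,0,0,0,0,-1],
    [0,0,0,0,0,0,-1],
  ],
)

```text
t: 5.95
tcp_pos: [0.5877, -0.0437, 0.2673]
tool_rot: [0.226, 0.974, 0.0, 0.0]
force: [5.0, -0.1, -8.4]
finger_gap: 0.358
gripper_force: 59.9
```

Emit:
drive_tool(
  plan=[
    [0,0,-0.001,0,0,0,-1],
    [0,0,-0.002,0,0,0,-1],
    [0,0,-0.002,0,0,0,-1],
    [0,0,-0.001,0,0,0,-1],
    [0,0,0,0,0,0,-1],
    [0,0,0,0,0,0,-1],
  ],
)

```text
t: 6.55
tcp_pos: [0.5877, -0.0437, 0.273]
tool_rot: [0.226, 0.974, 0.0, 0.0]
force: [5.7, 0.7, -8.9]
finger_gap: 0.358
gripper_force: 60.0
```

Emit:
drive_tool(
  plan=[
    [-0.001,0.0005,0,0,0,0,-1],
    [0,0,-0.001,0,0,0,-1],
    [0,0,-0.001,0,0,0,-1],
    [0,0,-0.001,0,0,0,-1],
    [0,0,0,0,0,0,-1],
    [0,0,0,0,0,0,-1],
  ],
)

```text
t: 7.15
tcp_pos: [0.5878, -0.0436, 0.2771]
tool_rot: [0.226, 0.974, -0.0, -0.001]
force: [0.8, -2.0, -10.6]
finger_gap: 0.355
gripper_force: 60.1
```

```bash
cat > f.py <<'E'
from h import *
a=[]
for i in range(6):
    manip.snapshot('wrist'); s=manip.sense(); a.append([*s['force'],s['tcp_pos'][2]*1000])
a=np.array(a);d=a[:,3].mean()-257
print('t',s['t'],a.mean(0).round(2),'sd',a.std(0).round(2),'draw',d.round(2),'expect',(-6.45-.18*d).round(2))
E
python3 f.py
```

```text
t 7.45 [  1.55  -1.93 -10.53 277.1 ] sd [0.53 0.29 0.4  0.01] draw 20.1 expect -10.07
```

Emit:
drive_tool(
  plan=[
    [0,0,-0.0005,0,0,0,-1],
    [0,0,-0.0005,0,0,0,-1],
    [0,0,-0.0005,0,0,0,-1],
    [0,0,-0.0005,0,0,0,-1],
    [0,0,0,0,0,0,-1],
    [0,0,0,0,0,0,-1],
  ],
)

```text
t: 8.05
tcp_pos: [0.5879, -0.0436, 0.2791]
tool_rot: [0.226, 0.974, -0.0, -0.001]
force: [-1.6, -3.0, -11.4]
finger_gap: 0.358
gripper_force: 60.1
```

```bash
python3 f.py
```

```text
t 8.35 [ -2.08  -3.49 -10.54 279.11] sd [0.47 0.37 0.29 0.02] draw 22.11 expect -10.43
```

Emit:
drive_tool(
  plan=[
    [0,0,-0.0005,0,0,0,-1],
    [0,0,-0.0005,0,0,0,-1],
    [0,0,-0.0005,0,0,0,-1],
    [0,0,-0.0005,0,0,0,-1],
    [0,0,-0.0005,0,0,0,-1],
    [0,0,-0.0005,0,0,0,-1],
    [0,0,0,0,0,0,-1],
    [0,0,0,0,0,0,-1],
  ],
)

```text
t: 9.15
tcp_pos: [0.5879, -0.0436, 0.2821]
tool_rot: [0.226, 0.974, -0.0, -0.001]
force: [-2.5, -3.7, -11.4]
finger_gap: 0.359
gripper_force: 60.1
```

```bash
python3 f.py
```

```text
t 9.45 [ -3.01  -4.51 -11.31 282.07] sd [0.39 0.72 0.19 0.01] draw 25.07 expect -10.96
```

Emit:
drive_tool(
  plan=[
    [0.0002,-0.0008,-0.0005,0,0,0,-1],
    [0,0,-0.0005,0,0,0,-1],
    [0,0,-0.0005,0,0,0,-1],
    [0,0,-0.0005,0,0,0,-1],
    [0,0,-0.0005,0,0,0,-1],
    [0,0,-0.0005,0,0,0,-1],
    [0,0,0,0,0,0,-1],
    [0,0,0,0,0,0,-1],
  ],
)

```text
t: 10.25
tcp_pos: [0.5879, -0.0437, 0.2851]
tool_rot: [0.226, 0.974, 0.0, -0.0]
force: [-0.3, -0.3, -12.6]
finger_gap: 0.359
gripper_force: 60.3
```

```bash
python3 f.py
```

```text
t 10.55 [ -0.44   0.86 -12.92 285.19] sd [0.23 0.61 0.3  0.03] draw 28.19 expect -11.52
```

Emit:
drive_tool(
  plan=[
    [0,0,-0.0005,0,0,0,-1],
    [0,0,-0.0005,0,0,0,-1],
    [0,0,-0.0005,0,0,0,-1],
    [0,0,-0.0005,0,0,0,-1],
    [0,0,-0.0005,0,0,0,-1],
    [0,0,-0.0005,0,0,0,-1],
    [0,0,0,0,0,0,-1],
    [0,0,0,0,0,0,-1],
  ],
)

```text
t: 11.35
tcp_pos: [0.5879, -0.0437, 0.2884]
tool_rot: [0.226, 0.974, 0.0, 0.0]
force: [-0.8, 5.2, -13.8]
finger_gap: 0.36
gripper_force: 60.7
```

```bash
python3 f.py
```

```text
t 11.65 [  0.3    4.64 -13.94 288.34] sd [0.37 0.48 0.99 0.04] draw 31.34 expect -12.09
```

Emit:
drive_tool(
  plan=[
    [0.0002,0.0004,-0.0005,0,0,0,-1],
    [0,0,-0.0005,0,0,0,-1],
    [0,0,-0.0005,0,0,0,-1],
    [0,0,-0.0005,0,0,0,-1],
    [0,0,0,0,0,0,-1],
    [0,0,0,0,0,0,-1],
  ],
)

```text
t: 12.25
tcp_pos: [0.5879, -0.0437, 0.2903]
tool_rot: [0.226, 0.974, -0.0, 0.0]
force: [1.7, 2.9, -15.5]
finger_gap: 0.356
gripper_force: 60.8
```

```bash
python3 f.py
```

```text
t 12.55 [ 4.000e-02  3.610e+00 -1.425e+01  2.903e+02] sd [0.42 0.45 0.77 0.01] draw 33.3 expect -12.44
```

Emit:
drive_tool(
  plan=[
    [0,0,-0.0005,0,0,0,-1],
    [0,0,-0.0005,0,0,0,-1],
    [0,0,-0.0005,0,0,0,-1],
    [0,0,0,0,0,0,-1],
    [0,0,0,0,0,0,-1],
  ],
)

```text
t: 13.05
tcp_pos: [0.5879, -0.0437, 0.2918]
tool_rot: [0.226, 0.974, -0.0, 0.0]
force: [-0.8, 3.4, -15.1]
finger_gap: 0.356
gripper_force: 60.8
```

```bash
python3 f.py
```

```text
t 13.35 [ -0.35   2.81 -14.69 291.81] sd [0.69 0.46 0.97 0.01] draw 34.81 expect -12.72
```

Excess is about 2 N and still rising with the rub, so the catch is probably several mm away.

Emit:
drive_tool(
  plan=[
    [0,0,-0.0005,0,0,0,-1],
    [0,0,-0.0005,0,0,0,-1],
    [0,0,-0.0005,0,0,0,-1],
    [0,0,0,0,0,0,-1],
    [0,0,0,0,0,0,-1],
  ],
)

```text
t: 13.85
tcp_pos: [0.5879, -0.0438, 0.2933]
tool_rot: [0.226, 0.974, -0.0, 0.0]
force: [1.0, 2.3, -14.5]
finger_gap: 0.355
gripper_force: 60.8
```

```bash
python3 f.py
```

```text
t 14.15 [-2.7000e-01  2.5100e+00 -1.5050e+01  2.9331e+02] sd [0.64 0.63 0.98 0.01] draw 36.31 expect -12.99
```

Emit:
drive_tool(
  plan=[
    [0,0,-0.0005,0,0,0,-1],
    [0,0,-0.0005,0,0,0,-1],
    [0,0,-0.0005,0,0,0,-1],
    [0,0,0,0,0,0,-1],
    [0,0,0,0,0,0,-1],
  ],
)

```text
t: 14.65
tcp_pos: [0.5879, -0.0437, 0.2948]
tool_rot: [0.226, 0.974, -0.0, 0.0]
force: [-0.1, 1.9, -15.8]
finger_gap: 0.355
gripper_force: 60.8
```

```bash
python3 f.py
```

```text
t 14.95 [-1.700e-01  1.860e+00 -1.501e+01  2.948e+02] sd [0.24 0.12 0.83 0.01] draw 37.8 expect -13.25
```

Emit:
drive_tool(
  plan=[
    [0,0,-0.0005,0,0,0,-1],
    [0,0,-0.0005,0,0,0,-1],
    [0,0,0,0,0,0,-1],
    [0,0,0,0,0,0,-1],
  ],
)

```text
t: 15.35
tcp_pos: [0.5879, -0.0437, 0.2959]
tool_rot: [0.226, 0.974, -0.0, 0.0]
force: [-0.6, 1.5, -15.1]
finger_gap: 0.354
gripper_force: 60.8
```

```bash
python3 f.py
```

```text
t 15.65 [ -0.36   1.68 -15.04 295.82] sd [0.6  0.31 0.89 0.02] draw 38.82 expect -13.44
```

Emit:
drive_tool(
  plan=[
    [0,0,-0.0005,0,0,0,-1],
    [0,0,-0.0005,0,0,0,-1],
    [0,0,0,0,0,0,-1],
    [0,0,0,0,0,0,-1],
  ],
)

```text
t: 16.05
tcp_pos: [0.5879, -0.0437, 0.2969]
tool_rot: [0.226, 0.974, -0.0, 0.0]
force: [-0.3, 1.2, -15.1]
finger_gap: 0.356
gripper_force: 60.8
```

```bash
python3 f.py
```

```text
t 16.35 [ -0.41   1.14 -14.52 296.9 ] sd [0.97 0.4  0.43 0.02] draw 39.9 expect -13.63
```

Emit:
drive_tool(
  plan=[
    [0,0,-0.0005,0,0,0,-1],
    [0,0,-0.0005,0,0,0,-1],
    [0,0,0,0,0,0,-1],
    [0,0,0,0,0,0,-1],
  ],
)

```text
t: 16.75
tcp_pos: [0.5879, -0.0437, 0.2978]
tool_rot: [0.226, 0.974, -0.0, -0.0]
force: [-0.3, 2.7, -14.7]
finger_gap: 0.358
gripper_force: 60.8
```

```bash
python3 f.py
```

```text
t 17.05 [ -0.56   0.8  -15.32 297.84] sd [0.5  0.41 0.67 0.01] draw 40.84 expect -13.8
```

Emit:
drive_tool(
  plan=[
    [0,0,-0.0005,0,0,0,-1],
    [0,0,-0.0005,0,0,0,-1],
    [0,0,0,0,0,0,-1],
    [0,0,0,0,0,0,-1],
  ],
)

```text
t: 17.45
tcp_pos: [0.5879, -0.0437, 0.2989]
tool_rot: [0.226, 0.974, -0.0, 0.0]
force: [-0.5, 1.1, -14.0]
finger_gap: 0.361
gripper_force: 60.8
```

```bash
python3 f.py
```

```text
t 17.75 [ -0.55   0.66 -14.3  298.86] sd [0.59 0.34 0.72 0.04] draw 41.86 expect -13.98
```

Emit:
drive_tool(
  plan=[
    [0,0,-0.0005,0,0,0,-1],
    [0,0,-0.0005,0,0,0,-1],
    [0,0,0,0,0,0,-1],
    [0,0,0,0,0,0,-1],
  ],
)

```text
t: 18.15
tcp_pos: [0.5879, -0.0437, 0.3]
tool_rot: [0.226, 0.974, -0.0, 0.0]
force: [-0.6, 0.1, -13.7]
finger_gap: 0.359
gripper_force: 60.8
```

```bash
python3 f.py
```

```text
t 18.45 [ -0.99   0.91 -13.37 299.94] sd [0.39 0.57 0.2  0.02] draw 42.94 expect -14.18
```

The rub has vanished: force fell from 15.3 to 13.4 N and the reading is quieter, so it has probably caught. I test by easing down 10 mm.

Emit:
drive_tool(
  plan=[
    [0,0,0.001,0,0,0,-1],
    [0,0,0.0015,0,0,0,-1],
    [0,0,0.0015,0,0,0,-1],
    [0,0,0.001,0,0,0,-1],
    [0,0,0,0,0,0,-1],
    [0,0,0,0,0,0,-1],
  ],
)

```text
t: 19.05
tcp_pos: [0.5879, -0.0437, 0.2946]
tool_rot: [0.226, 0.974, -0.0, -0.0]
force: [-0.3, 0.2, -16.6]
finger_gap: 0.36
gripper_force: 60.8
```

```bash
python3 f.py
```

```text
t 19.35 [-8.7000e-01  2.0000e-02 -1.5250e+01  2.9481e+02] sd [0.51 0.25 0.73 0.05] draw 37.81 expect -13.26
```

Not caught yet: 15 N at this height, the same as on the way up. The rub is a hump that ends near 43–45 mm, so I go back up and on in 1 mm steps.

Emit:
drive_tool(
  plan=[
    [0,0,-0.001,0,0,0,-1],
    [0,0,-0.0015,0,0,0,-1],
    [0,0,-0.0015,0,0,0,-1],
    [0,0,-0.001,0,0,0,-1],
    [0,0,-0.0005,0,0,0,-1],
    [0,0,-0.0005,0,0,0,-1],
    [0,0,0,0,0,0,-1],
    [0,0,0,0,0,0,-1],
  ],
)

```text
t: 20.15
tcp_pos: [0.5879, -0.0437, 0.301]
tool_rot: [0.226, 0.974, -0.0, 0.0]
force: [-1.1, 1.1, -12.7]
finger_gap: 0.358
gripper_force: 60.8
```

```bash
python3 f.py
```

```text
t 20.45 [-1.260e+00 -2.000e-01 -1.287e+01  3.009e+02] sd [0.71 0.4  0.64 0.13] draw 43.9 expect -14.35
```

Emit:
drive_tool(
  plan=[
    [0,0,-0.0005,0,0,0,-1],
    [0,0,-0.0005,0,0,0,-1],
    [0,0,0,0,0,0,-1],
    [0,0,0,0,0,0,-1],
  ],
)

```text
t: 20.85
tcp_pos: [0.5879, -0.0436, 0.302]
tool_rot: [0.226, 0.974, -0.0, 0.0]
force: [-1.3, 0.8, -12.9]
finger_gap: 0.358
gripper_force: 60.9
```

```bash
python3 f.py
```

```text
t 21.15 [ -1.48   0.55 -12.7  301.88] sd [0.43 0.14 0.42 0.08] draw 44.88 expect -14.53
```

Emit:
drive_tool(
  plan=[
    [0,0,-0.0005,0,0,0,-1],
    [0,0,-0.0005,0,0,0,-1],
    [0,0,0,0,0,0,-1],
    [0,0,0,0,0,0,-1],
  ],
)

```text
t: 21.55
tcp_pos: [0.5879, -0.0437, 0.3033]
tool_rot: [0.226, 0.974, -0.0, 0.0]
force: [-2.4, 1.5, -10.4]
finger_gap: 0.357
gripper_force: 61.0
```

```bash
python3 f.py
```

```text
t 21.85 [ -2.06   0.46  -8.73 303.25] sd [0.63 0.4  0.36 0.03] draw 46.25 expect -14.78
```

The pull dropped sharply, from 12.7 to 8.7 N, which could be the catch. I ease down to test.

Emit:
drive_tool(
  plan=[
    [0,0,0.001,0,0,0,-1],
    [0,0,0.0015,0,0,0,-1],
    [0,0,0.0015,0,0,0,-1],
    [0,0,0.001,0,0,0,-1],
    [0,0,0,0,0,0,-1],
    [0,0,0,0,0,0,-1],
  ],
)

```text
t: 22.45
tcp_pos: [0.5878, -0.0437, 0.2962]
tool_rot: [0.226, 0.974, 0.0, -0.001]
force: [0.6, 0.0, -15.7]
finger_gap: 0.359
gripper_force: 60.8
```

```bash
python3 f.py
```

```text
t 22.75 [-4.5000e-01 -2.3000e-01 -1.5100e+01  2.9718e+02] sd [0.39 0.73 0.54 0.42] draw 40.18 expect -13.68
```

Still not caught, so the sear was only starting to slip in there and I need to go slightly higher.

Emit:
drive_tool(
  plan=[
    [0,0,-0.001,0,0,0,-1],
    [0,0,-0.0015,0,0,0,-1],
    [0,0,-0.0015,0,0,0,-1],
    [0,0,-0.001,0,0,0,-1],
    [0,0,0,0,0,0,-1],
    [0,0,0,0,0,0,-1],
  ],
)

```text
t: 23.35
tcp_pos: [0.5879, -0.0436, 0.3038]
tool_rot: [0.226, 0.974, -0.0, 0.0]
force: [-2.7, 0.9, -7.5]
finger_gap: 0.357
gripper_force: 61.2
```

```bash
python3 f.py
```

```text
t 23.65 [-3.2500e+00  1.7000e-01 -6.3100e+00  3.0369e+02] sd [0.52 0.67 0.88 0.06] draw 46.69 expect -14.85
```

```bash
python3 - <<'E'
from h import *
ims=[cv2.resize(snap(n)['image'][110:290,210:390],(400,400),interpolation=cv2.INTER_CUBIC) for n in('scene','side')]
cv2.imwrite('pics/c2.png',np.hstack(ims)[...,::-1])
E
```

```text
(no output)
```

View pics/c2.png

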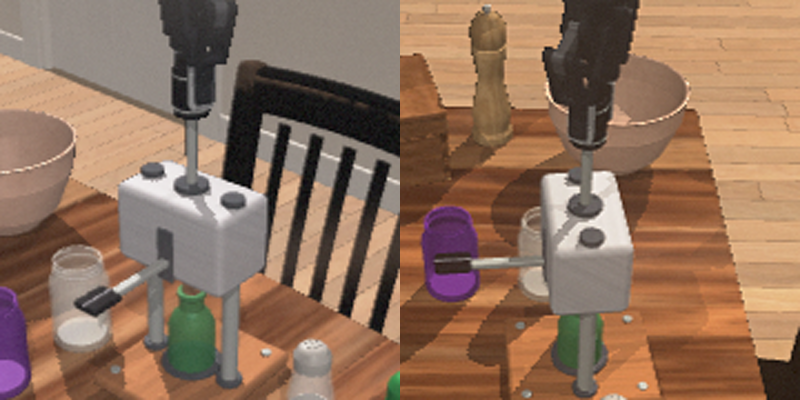

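The knob is held firmly just below the fingertips and the rod is long, so there is no slip. I carry on in small steps.

Emit:
drive_tool(
  plan=[
    [0,0,-0.0005,0,0,0,-1],
    [0,0,-0.0003,0,0,0,-1],
    [0,0,0,0,0,0,-1],
    [0,0,0,0,0,0,-1],
  ],
)

```text
t: 24.15
tcp_pos: [0.5879, -0.0436, 0.3036]
tool_rot: [0.226, 0.974, 0.0, 0.0]
force: [-3.0, 0.4, -5.0]
finger_gap: 0.355
gripper_force: 61.5
```

```bash
python3 f.py
```

```text
t 24.45 [ -3.58   0.4   -4.83 303.62] sd [0.54 0.14 0.34 0.01] draw 46.62 expect -14.84
```

```bash
python3 - <<'E'
from h import *
s=manip.sense()
for k in('t','q','tau','tcp_pos','tool_rot','force','ft_torque'):print(k,np.round(s[k],4))
E
```

```text
t 24.45
q [-0.2635  0.4182  1.454   0.      1.2694 -1.3785]
tau [-2.08900e-01 -4.30122e+01 -2.23602e+01 -1.00600e-01 -8.83600e-01
  5.00000e-04]
tcp_pos [ 0.5879 -0.0436  0.3036]
tool_rot [0.2259 0.9741 0.     0.    ]
force [-4.5108  0.2591 -4.1926]
ft_torque [0.2881 0.4256 0.0221]
```

The load is coming off gradually (6.3, 5.0, then 4.2 N), so the sear seems to be taking it. I go a little higher and wait.

Emit:
drive_tool(
  plan=[
    [0,0,-0.0005,0,0,0,-1],
    [0,0,-0.0003,0,0,0,-1],
    [0,0,0,0,0,0,-1],
    [0,0,0,0,0,0,-1],
  ],
)

```text
t: 24.85
tcp_pos: [0.5879, -0.0437, 0.3036]
tool_rot: [0.226, 0.974, 0.0, -0.0]
force: [-2.2, 0.2, -10.3]
finger_gap: 0.362
gripper_force: 61.3
```

```bash
python3 f.py
```

```text
t 25.15 [ -1.67   0.5   -9.77 304.07] sd [0.5  0.51 0.62 0.28] draw 47.07 expect -14.92
```

Emit:
drive_tool(
  plan=[
    [0,0,0.001,0,0,0,-1],
    [0,0,0.001,0,0,0,-1],
    [0,0,0.001,0,0,0,-1],
    [0,0,0,0,0,0,-1],
    [0,0,0,0,0,0,-1],
  ],
)

```text
t: 25.65
tcp_pos: [0.588, -0.0437, 0.3039]
tool_rot: [0.226, 0.974, -0.0, 0.001]
force: [-5.9, 1.1, 4.4]
finger_gap: 0.36
gripper_force: 62.6
```

```bash
python3 f.py
```

```text
t 25.95 [ -5.06   0.93   2.26 303.74] sd [0.42 0.74 0.89 0.05] draw 46.74 expect -14.86
```

The hand now pushes down on the knob (+2 N) and it holds, so it is caught. I check with another 2 mm.

Emit:
drive_tool(
  plan=[
    [0,0,0.001,0,0,0,-1],
    [0,0,0.001,0,0,0,-1],
    [0,0,0,0,0,0,-1],
    [0,0,0,0,0,0,-1],
  ],
)

```text
t: 26.35
tcp_pos: [0.588, -0.0437, 0.3036]
tool_rot: [0.226, 0.974, -0.0, 0.002]
force: [-9.0, 1.8, 9.6]
finger_gap: 0.361
gripper_force: 63.3
```

```bash
python3 f.py
```

```text
t 26.65 [ -7.63   1.26   8.71 303.41] sd [0.84 0.65 2.07 0.17] draw 46.41 expect -14.8
```

The sear holds firmly under an 8.7 N push. I relieve that push, open, then rise clear.

Emit:
drive_tool(
  plan=[
    [0,0,-0.001,0,0,0,-1],
    [0,0,-0.001,0,0,0,-1],
    [0,0,0,0,0,0,-1],
    [0,0,0,0,0,0,0],
    [0,0,0,0,0,0,1],
    [0,0,0,0,0,0,1],
    [0,0,0,0,0,0,1],
    [0,0,0,0,0,0,1],
    [0,0,0,0,0,0,1],
    [0,0,0,0,0,0,1],
  ],
)

```text
t: 27.65
tcp_pos: [0.5879, -0.0437, 0.3013]
tool_rot: [0.226, 0.974, -0.0, -0.0]
force: [-0.4, -0.2, -0.6]
finger_gap: 1.0
gripper_force: 0.0
```

Emit:
drive_tool(
  plan=[
    [0,0,0,0,0,0,1],
    [0,0,-0.02,0,0,0,1],
    [0,0,-0.03,0,0,0,1],
    [0,0,-0.03,0,0,0,1],
    [0,0,0,0,0,0,1],
    [0,0,0,0,0,0,1],
  ],
)

```text
t: 28.25
tcp_pos: [0.588, -0.0437, 0.382]
tool_rot: [0.226, 0.974, -0.0, 0.001]
force: [-0.2, 0.3, 0.3]
finger_gap: 0.999
gripper_force: 0.0
```

```bash
python3 - <<'E'
from h import *
s=manip.sense();print(s['t'],s['tcp_pos'],s['force'])
d=snap('side');W=cloud(d);im=d['image']
m=(np.hypot(W[...,0]-.5865,W[...,1]+.0445)<.022)&(W[...,2]>.225)&(W[...,2]<.345)&(im.max(-1)<60)
print('knob z range',np.nanpercentile(W[m][:,2],[1,99]))
E
```

```text
28.25 [ 0.5879722  -0.04366093  0.38197863] [-0.24666102  0.28399922  0.31505862]
knob z range [0.28210705 0.3253103 ]
```

The knob now spans 0.282–0.325 m, so it is drawn about 49 mm and held by the sear alone. Next I shut the fingers and go to the pad.

Emit:
drive_tool(
  plan=[
    [0.021,-0.0128,0,0,0,0,0],
    [0.021,-0.0128,0,0,0,0,-1],
    [0.021,-0.0128,0,0,0,0,-1],
    [0.021,-0.0128,0,0,0,0,-1],
    [0.021,-0.0128,0,0,0,0,-1],
    [0,0,0,0,0,0,-1],
    [0,0,0.03,0,0,0,-1],
    [0,0,0.03,0,0,0,-1],
    [0,0,0.03,0,0,0,-1],
    [0,0,0.03,0,0,0,-1],
  ],
)

```text
t: 29.3
tcp_pos: [0.4657, -0.0548, 0.2595]
tool_rot: [0.226, 0.974, 0.0, -0.0]
force: [-0.5, -0.3, -1.6]
finger_gap: -0.0
gripper_force: 0.0
```

Emit:
drive_tool(
  plan=[
    [0,0,0.03,0,0,0,-1],
    [0,0,0.025,0,0,0,-1],
    [0,0,0.015,0,0,0,-1],
    [0,0,0,0,0,0,-1],
    [0,0,0,0,0,0,-1],
    [0,0,0,0,0,0,-1],
  ],
)

```text
t: 29.9
tcp_pos: [0.4663, -0.0551, 0.192]
tool_rot: [0.226, 0.974, -0.0, 0.001]
force: [1.0, -0.1, 1.3]
finger_gap: 0.002
gripper_force: 0.0
```

```bash
python3 - <<'E'
from h import *
s=manip.sense();print(s['t'],s['tcp_pos'],s['force'])
ims=[cv2.resize(snap(n)['image'][150:300,190:340],(400,400),interpolation=cv2.INTER_CUBIC) for n in('scene','side')]
cv2.imwrite('pics/c3.png',np.hstack(ims)[...,::-1])
E
```

```text
29.9 [ 0.46629572 -0.05508433  0.19196313] [ 1.03123225 -0.11087458  1.31984015]
```

View pics/c3.png

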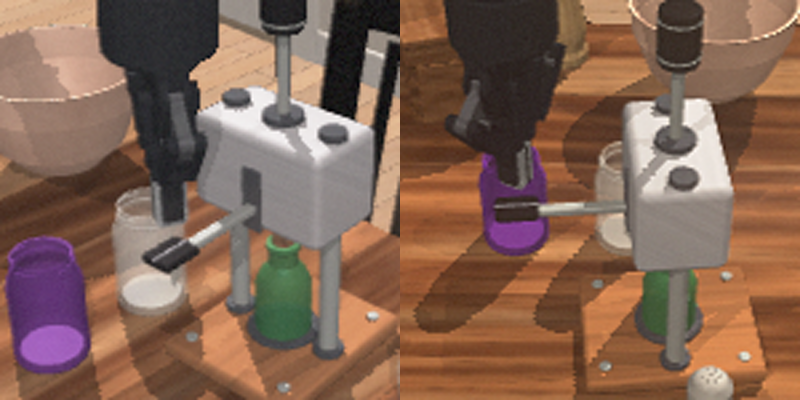

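The knob is up and the shut fingers are right above the pad (scene crop: fingertip (170,215), pad (170,253)). Now I press.

Emit:
drive_tool(
  plan=[
    [0,0,0.01,0,0,0,-1],
    [0,0,0.01,0,0,0,-1],
    [0,0,0.005,0,0,0,-1],
    [0,0,0.005,0,0,0,-1],
    [0,0,0.005,0,0,0,-1],
    [0,0,0,0,0,0,-1],
    [0,0,0,0,0,0,-1],
  ],
)

```text
t: 30.7
tcp_pos: [0.4651, -0.0548, 0.1563]
tool_rot: [0.226, 0.974, 0.0, -0.0]
force: [-1.4, -0.1, 1.9]
finger_gap: 0.003
gripper_force: 0.8
```

Emit:
drive_tool(
  plan=[
    [0,0,0.005,0,0,0,-1],
    [0,0,0.004,0,0,0,-1],
    [0,0,0.004,0,0,0,-1],
    [0,0,0.002,0,0,0,-1],
    [0,0,0,0,0,0,-1],
    [0,0,0,0,0,0,-1],
    [0,0,0,0,0,0,-1],
  ],
)

```text
t: 31.4
tcp_pos: [0.4657, -0.0551, 0.1416]
tool_rot: [0.226, 0.974, -0.0, 0.0]
force: [0.7, -0.0, 2.1]
finger_gap: -0.001
gripper_force: 1.0
```

```bash
cat > k.py <<'E'
from h import *
s=manip.sense();print(s['t'],s['tcp_pos'],s['force'])
for n in('side','scene'):
    d=snap(n);W=cloud(d);im=d['image']
    m=(np.hypot(W[...,0]-.5865,W[...,1]+.0445)<.022)&(W[...,2]>.218)&(W[...,2]<.345)&(im.max(-1)<60)
    print('knob z',np.nanpercentile(W[m][:,2],[1,99]))
E
python3 k.py
```

```text
31.4 [ 0.46573709 -0.05508413  0.1415782 ] [ 0.68304025 -0.01296572  2.05256646]
knob z [0.22856643 0.27153604]
knob z [0.22648777 0.26978071]
```

It fired: the knob top is at about 0.270 m, 7 mm below its start, so the cork is driven. I retract straight up.

Emit:
drive_tool(
  plan=[
    [0,0,-0.01,0,0,0,-1],
    [0,0,-0.02,0,0,0,-1],
    [0,0,-0.04,0,0,0,-1],
    [0,0,-0.04,0,0,0,-1],
    [0,0,-0.04,0,0,0,-1],
    [0,0,-0.03,0,0,0,-1],
    [0,0,0,0,0,0,-1],
    [0,0,0,0,0,0,-1],
    [0,0,0,0,0,0,-1],
  ],
)

```text
t: 32.4
tcp_pos: [0.4641, -0.0544, 0.3202]
tool_rot: [0.226, 0.974, 0.0, -0.002]
force: [0.5, -0.3, 0.1]
finger_gap: 0.005
gripper_force: 0.0
```

```bash
python3 k.py; python3 - <<'E'
from h import *
ims=[cv2.resize(snap(n)['image'][150:330,190:370],(400,400),interpolation=cv2.INTER_CUBIC) for n in('scene','side')]
cv2.imwrite('pics/c4.png',np.hstack(ims)[...,::-1])
E
```

```text
32.4 [ 0.46408273 -0.05440697  0.32018269] [ 0.49459594 -0.34833234  0.11394154]
knob z [0.22844355 0.27166   ]
knob z [0.22660679 0.26977775]
```

View pics/c4.png

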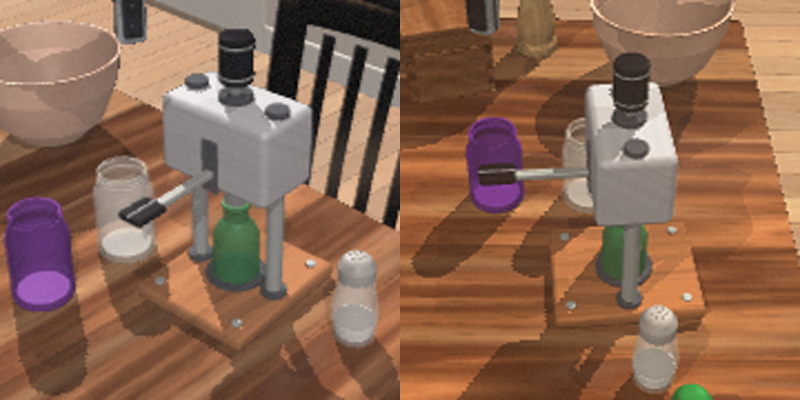

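The knob sits about 7 mm lower than at the start, the lever is back at rest, the jar (124,210) and shaker (355,298) have not moved, and the arm is clear. I hand the job in.

```bash
python3 -c "
from station import manip
print(manip.sign_off())"
```

```text
the job is handed in; nothing more can be done
None
```

I handed the job in at 32 s: the sear caught and held the plunger by itself and the trigger fired it; in the last camera views the cork is driven home (knob about 7 mm below its start), the trigger is back at rest, and the jar and shaker have not moved.

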